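# Set up the tea-tin column on its stand

### The job

Set up the tea corner: lay the white tile between the brass cleats of the wooden stand and press it down on its rubber studs until it sits level on the board. Then stack all the tea tins there are squarely in one column on the tile, in any order, and lay the cork mat level on top. Leave the crockery and the other things on the worktop where they are.

Things in the scene. Friction and masses are not known exactly. Their poses are not given: they have to be found in the camera images.
- stand: Tin stand fixed to the worktop: pale wooden board 104 (x) x 134 (y) x 12 mm with four L-shaped brass cleats at the corners, 11 mm high above the board, enclosing a place of 74 (x) x 104 (y) mm for the tile. Between the cleats the long sides (facing x) are open over the middle 74 mm, the short sides over the middle 46 mm, so fingers fit there. Origin: centre of its underside, z up.
- seat (a point): Centre of the top face of the stand's board, 12 mm above the worktop, axes as the stand's (z up). Four black rubber studs of 12 mm diameter at x = +-22, y = +-36 mm stand 5 mm above this face; they are stiff (about 2 N each, 8 N in all), go down flush when pushed and stay down.
- tile: Loose white glazed ceramic tile 66 (x) x 96 (y) x 10 (z) mm, about 150 g, lying flat, same on both faces. Origin: centre of its underside.
- tin_green: Closed tea tin with green body and lid panel, steel lid rim: 60 (x) x 84 (y) x 44 (z) mm, about 220 g, standing flat. Origin: centre of its underside. Not present in every run (then None).
- tin_red: Closed tea tin with red body and lid panel, steel lid rim: 60 (x) x 84 (y) x 44 (z) mm, about 220 g, standing flat. Origin: centre of its underside. Not present in every run (then None).
- tin_blue: Closed tea tin with blue body and lid panel, steel lid rim: 60 (x) x 84 (y) x 44 (z) mm, about 220 g, standing flat. Origin: centre of its underside. Not present in every run (then None).
- tin_yellow: Closed tea tin with yellow body and lid panel, steel lid rim: 60 (x) x 84 (y) x 44 (z) mm, about 220 g, standing flat. Origin: centre of its underside. Not present in every run (then None).
- tin_grey: Closed tea tin with grey body and lid panel, steel lid rim: 60 (x) x 84 (y) x 44 (z) mm, about 220 g, standing flat. Origin: centre of its underside. Not present in every run (then None).
- cork: Loose cork mat 66 (x) x 92 (y) x 10 (z) mm, about 60 g, brown, lying flat, either face may be up. Origin: centre of the face that is underneath at the start.
- mug: White mug, 80 mm in diameter, 80 mm high, handle at its +y. Bystander, to be left where it is. Origin at its underside.
- bowl: White bowl, 124 mm in diameter, 55 mm high. Bystander, to be left where it is. Origin at its underside.
- tumbler: Clear glass tumbler, 72 mm in diameter, 85 mm high. Bystander, to be left where it is. Origin at its underside.
- spice_jar: Amber spice jar, 52 mm in diameter, 80 mm high. Bystander, to be left where it is. Origin at its underside.
- salt_pot: Small blue salt pot, 48 mm in diameter, 66 mm high. Bystander, to be left where it is. Origin at its underside.
- spoon: Wooden spoon lying near the far edge of the worktop. Bystander, to be left where it is. Origin at its underside.

How it is judged:
By the outcome, as a careful person would: the job done as asked, in the order asked, and still so for the second after the job is handed in, with the robot touching nothing.
Of tin_green, tin_red, tin_blue, tin_yellow, tin_grey only 3 to 5 are there at a start; the rules pass over those that are not, and their reading is None.
At some moment in a run one of cork may be knocked a few centimetres aside while the robot is not near it.
It also fails if it takes over 210 s, if anything falls off the work surface, if the arm or the gripper's body presses on something with over 40 N, if the wrist force passes 120 N, or if a joint passes its speed limit or range.

### The arm

A 7-joint arm with a two-finger parallel gripper is mounted at the origin on the work surface. World frame = base frame: x ahead of the robot, y to its left, z up, the work surface at z = 0. Lengths are in m, angles in rad, forces in N, time in s.
With the tool pointing down it reaches from about 0.35 to 0.9 m from the base axis. Payload 8.1 kg.
Tool frame: the origin (TCP) lies on the centre line of the jaws, within the pads' length; the fingertips stand 11 mm ahead of it and the grasp point (between the pads) lies 8 mm behind it (arm.nose_length is the distance from the TCP to the fingertips, in m); z points along the fingers, y is the line along which they close (so a half turn about z gives the same grasp; the last joint's range is limited). The gripper opens to 92 mm and grips with 3 to 60 N. Pads are 19 mm wide; open, the fingers measure 130 mm over their backs; the gripper's body (75 mm by 190 mm) begins 47 mm behind the grasp point.
Start: joints at [1.011, 0.434, 0.025, 1.573, -0.012, 1.134, -0.075], TCP at [0.276, -0.561, 0.238] pointing down, gripper open.
Joint ranges: [-2.62, 2.62], [-0.44, 2.09], [-1.27, 1.32], [0.08, 2.57], [-1.32, 4.46], [0.12, 2], [-2.74, 2.74]. Speed limits (rad/s): [2.22, 2.22, 3.01, 3.01, 3.14, 3.14, 3.14].

### API

Orientations are given as a rotation vector (axis times angle).
In Python, from cell import arm gives the robot as it stands.
- The arm moves only by the tool jog_arm, never from a script. Its argument "moves" is a list of rows, each a list of 4 numbers: the shift along the tool's x, y, z in m, then the turn about the tool's z in rad. In form: [[tx, ty, tz, spin], ...]. A call has 1 to 20 rows; each row is the pose to reach, as a shift and turn from the pose commanded when the call began, along the tool's axes at that moment; what a row does not reach only later rows make up. A row lasts 1/8 s, in which the tool goes at most 62.5 mm and 10.7 degrees, less where a joint would pass 70% of its speed; a pose out of reach is approached as far as the arm can. A call with a gripper value outside its range is refused whole. "hand" is the finger opening in m, from 0 to 0.0918, set as the call begins (left out, the last holds). The fingers move at their own pace and stop on an object; "newtons" is the grip in N (left out, the last holds). Time passes only in rows, so rows that repeat a pose let the fingers close. It gives the time, the measured TCP pose, the force, the opening and the grip force at its end, in the units of the state.
- arm.observe(): the state, without advancing time (a new reading comes with each control period).
- arm.get_image(name): name is "scene" or "side" or "wrist"; returns a dict with "color" (400x640x3 uint8, red, green, blue), "z_map" (400x640 float32, m along the optical axis (not along the pixel's ray), 0 where there is no reading), "fx", "fy", "cx", "cy" (pixels), "k1" (the pictures are not rectified: a ray, as slopes to the right and down, at radius r is drawn at 1 + k1 r^2 times it, then the intrinsics apply), "rvec" (rotation vector, rad) and "tvec" (3), from world to camera coordinates, as OpenCV has them. Camera axes: x right, y down, z forward; pixel columns grow to the right and rows downward; lengths in m; the calibration is good to about 2 mm. A picture is of the moment at which its call begins.
- arm.sign_off(): hands the job in; it is judged then, once.
The state is a dict: "clock": time; "joints": joint angles; "dq": joint speeds; "joint_efforts": joint torques, N m; "position": TCP position; "ee_rot": TCP orientation; "force": force on the tool from outside, world axes, zero at the start; "ft_torque": the same for the moment, N m; "width": opening from 0.0 (shut) to 1.0 (fully open); "gripper_force": force on a finger pad.
Only numpy, scipy, OpenCV 4.12 (cv2) and the standard library are available. Lean on these libraries where they do the work, as an engineer would, in place of code of your own. Each camera call takes 0.05 s, during which the arm holds its last target. There are 200 camera calls.

## Working session

There is one attempt and no reset: what is moved stays moved. The work goes in short steps, Python scripts to look and compute and a tool call to move; the robot and the scene stay as the last step left them, time stands still between calls to the robot, and variables do not carry over. Pictures are saved under pics/ and viewed, at most 14 in all, crops included, and the job is handed in when it is done.

Besides the shell and the picture viewer there is one more tool, called after "Call:" in YAML: its name, and indented under it one key for each argument. jog_arm: Moves the arm, as the interface text tells. Its arguments: {"type":"object","properties":{"moves":{"type":"array"},"hand":{"type":"number"},"newtons":{"type":"number"}},"required":["moves"]}

```bash
ls; mkdir -p pics
cat > h.py <<'E'
import numpy as np, cv2
from cell import arm
def grab(n):
    im=arm.get_image(n); return im
def save(im,f): cv2.imwrite('pics/'+f,im['color'][:,:,::-1])
def pts(im):
    """world xyz per pixel from z_map"""
    h,w=im['z_map'].shape
    u,v=np.meshgrid(np.arange(w),np.arange(h))
    x,y=undist(im,u,v); z=im['z_map']
    R=cv2.Rodrigues(np.array(im['rvec'],float))[0]; t=np.array(im['tvec'],float).ravel()
    P=np.stack([x*z,y*z,z],-1)
    return (P-t)@R
def undist(im,u,v):
    xd=(u-im['cx'])/im['fx']; yd=(v-im['cy'])/im['fy']
    x,y=xd,yd
    for _ in range(8):
        s=1+im['k1']*(x*x+y*y); x,y=xd/s,yd/s
    return x,y
def ray(im,u,v,zp):
    """pixel to world point on plane z=zp"""
    x,y=undist(im,np.asarray(u,float),np.asarray(v,float))
    R=cv2.Rodrigues(np.array(im['rvec'],float))[0]; t=np.array(im['tvec'],float).ravel()
    d=np.stack([x,y,np.ones_like(x)],-1)@R; c=-R.T@t
    return c+d*((zp-c[2])/d[...,2])[...,None]
E
python3 - <<'E'
from h import *
for n in ['scene','side','wrist']:
    im=grab(n); save(im,n+'0.png'); R=cv2.Rodrigues(np.array(im['rvec'],float))[0]
    print(n,-R.T@np.array(im['tvec']).ravel(),R[2],im['fx'],im['k1'],(im['z_map']>0).mean())
s=arm.observe(); print({k:np.round(v,3) for k,v in s.items()})
E
```

```text
pics
scene [ 1.19726881 -0.35531778  0.95530031] [-0.53663778  0.29929111 -0.78895166] 439.2950077071059 -0.09387808481216237 0.995890625
side [0.41120066 0.7091512  0.94998575] [ 0.12853023 -0.61157519 -0.78067648] 430.9437497822623 -0.08680350531312024 0.99590234375
wrist [ 0.33774155 -0.53028338  0.38435343] [-0.22855107 -0.11008364 -0.96728796] 295.360526487013 -0.045357456644008594 0.9642890625
{'clock': np.float64(0.15), 'joints': array([ 1.011,  0.435,  0.025,  1.574, -0.012,  1.134, -0.075]), 'dq': array([ 0.001, -0.001, -0.001, -0.002,  0.002,  0.001, -0.001]), 'joint_efforts': array([ 0.0000e+00, -6.6826e+01,  9.8500e-01, -3.1470e+01, -6.1000e-02,
        3.9000e-02,  0.0000e+00]), 'position': array([ 0.275, -0.561,  0.237]), 'ee_rot': array([-3.059e+00, -7.110e-01,  1.000e-03]), 'force': array([ 0.461, -1.207, -0.708]), 'ft_torque': array([-0.043, -0.018,  0.003]), 'gripper_force': np.float64(0.0), 'width': np.float64(1.002)}
```

View pics/scene0.png

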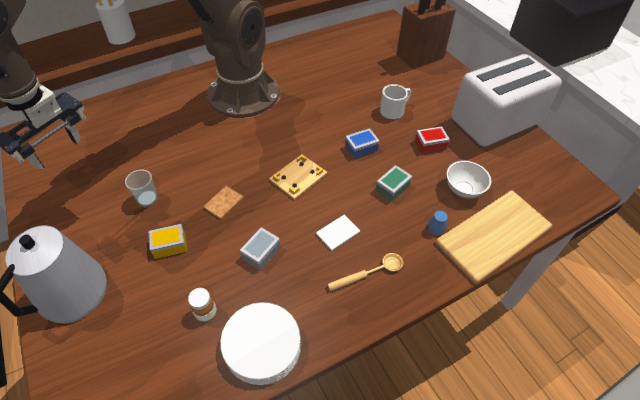

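View pics/side0.png

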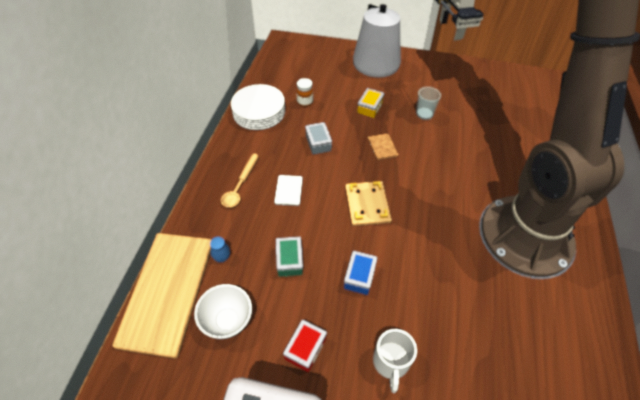

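Both views show all five tins. In the scene view: yellow (167,240), grey (260,248), green (394,182), blue (362,143), red (432,138), tile (338,232), cork (223,202), stand (298,176). Next I'll measure them by masks in two views.

```bash
cat >> h.py <<'E'
HSV={'tin_green':((60,100,30),(95,255,255)),'tin_red':((0,215,150),(4,255,255)),'tin_blue':((100,150,100),(120,255,255)),
 'tin_yellow':((22,200,150),(30,255,255)),'tin_grey':((85,10,70),(125,90,220)),'tile':((0,0,190),(179,40,255)),'cork':((8,100,120),(18,255,255)),'stand':((15,60,130),(26,190,255))}
def blob(im,name,seed,rad=45,seedr=None):
    hsv=cv2.cvtColor(im['color'],cv2.COLOR_RGB2HSV)
    m=cv2.inRange(hsv,*map(np.array,HSV[name]))
    c=np.zeros_like(m); cv2.circle(c,seed,rad,255,-1); m&=c
    m=cv2.morphologyEx(m,cv2.MORPH_CLOSE,np.ones((3,3)))
    cs,_=cv2.findContours(m,cv2.RETR_EXTERNAL,cv2.CHAIN_APPROX_NONE)
    return max(cs,key=cv2.contourArea)[:,0,:] if cs else None
def rect(P):
    (x,y),(a,b),th=cv2.minAreaRect((P[:,:2]*1000).astype(np.float32))
    if a>b: a,b,th=b,a,th-90   # th: direction of short side
    th=(th+90)%180-90
    return np.round([x,y,a,b,th],1)
E
cat > m0.py <<'E'
from h import *
a=grab('scene'); b=grab('side')
S={'tin_green':((394,180),(289,250)),'tin_red':((432,136),(306,343)),'tin_blue':((362,139),(361,270)),'tin_yellow':((167,237),(371,99)),'tin_grey':((260,244),(318,134)),'tile':((338,232),(288,190)),'cork':((223,202),(383,146)),'stand':((298,176),(368,203))}
Zt={'tile':.01,'cork':.01,'stand':.012}
PA,PB=pts(a),pts(b)
for n,(s,t) in S.items():
    print(n)
    for im,P,q in ((a,PA,s),(b,PB,t)):
        c=blob(im,n,q,28)
        if c is None: print('  none');continue
        z=Zt.get(n,.044); W=ray(im,c[:,0],c[:,1],z)
        m=np.zeros(im['z_map'].shape,np.uint8); cv2.drawContours(m,[c[:,None]],-1,1,-1); m=cv2.erode(m,np.ones((3,3)))
        zz=P[...,2][m>0]
        print('  rect',rect(W),'depth z med',np.round(np.median(zz),4),np.round(zz.std(),4),'px',q,c.mean(0).round(),m.sum())
E
python3 m0.py
```

```text
tin_green
  rect [595.2 212.4  39.3  62.   18.4] depth z med 0.045 0.0021 px (394, 180) [394. 178.] 156
  rect [595.5 211.6  36.4  60.9  15.8] depth z med 0.0437 0.0015 px (289, 250) [288. 252.] 272
tin_red
  rect [504.9 417.3  37.9  62.5 -17.9] depth z med 0.0449 0.002 px (432, 136) [433. 134.] 108
  rect [505.2 416.1  35.8  59.7 -15.5] depth z med 0.0442 0.0017 px (306, 343) [304. 342.] 360
tin_blue
  rect [418.2 217.7  37.9  64.3  -2.7] depth z med 0.0442 0.0815 px (362, 139) [362. 138.] 124
  rect [418.9 216.6  37.9  61.2  -3.6] depth z med 0.0442 0.0752 px (361, 270) [361. 268.] 288
tin_yellow
  rect [ 486.4 -402.9   42.3   65.1  -13.9] depth z med 0.0444 0.0018 px (167, 237) [165. 236.] 268
  rect [ 486.5 -403.8   36.1   57.4  -12.6] depth z med 0.0448 0.0015 px (371, 99) [371.  97.] 75
tin_grey
  rect [ 617.5 -202.3   44.3   69.5   27.2] depth z med 0.0451 0.1018 px (260, 244) [259. 244.] 316
  rect [ 617.4 -202.8   42.5   67.2   27.9] depth z med 0.0443 0.002 px (318, 134) [318. 133.] 154
tile
  rect [657.4  -2.3  66.4  94.4   9.4] depth z med 0.0109 0.0377 px (338, 232) [338. 232.] 629
  rect [6.556e+02 2.000e-01 6.780e+01 1.013e+02 9.300e+00] depth z med 0.0093 0.0389 px (288, 190) [288. 190.] 585
cork
  rect [ 395.3 -228.5  131.6  145.8   44.3] depth z med 0.0042 0.0674 px (223, 202) [219. 194.] 1197
  rect [ 392.  -245.   153.5  170.9  -30.4] depth z med 0.0018 0.0408 px (383, 146) [391. 144.] 1089
stand
  rect [436.5  -6.5 109.3 137.5  17.9] depth z med 0.0134 0.0557 px (298, 176) [298. 176.] 1142
  rect [434.6  -4.7 108.2 144.9  18.4] depth z med 0.0118 0.0646 px (368, 203) [368. 202.] 1471
```

View pics/wrist0.png

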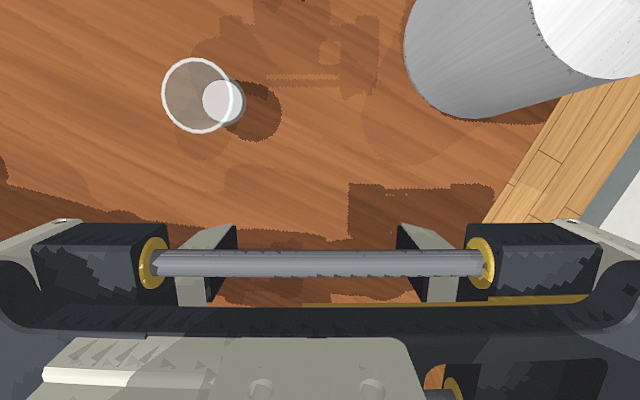

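The two views agree well: the tins' top faces stand at 44 mm and the rectangles match within about 2 mm. I'll refine the stand with the wrist camera.

```bash
cat >> h.py <<'E'
from scipy.spatial.transform import Rotation as Ro
def goal(x,y,z,ang):
    """mm, mm, mm, deg (world direction of tool y) -> jog row; ang is mod 180"""
    s=arm.observe(); R=Ro.from_rotvec(s['ee_rot']).as_matrix(); p=np.array(s['position'])
    d=R.T@(np.array([x,y,z])/1000-p)
    cur=np.degrees(np.arctan2(R[1,1],R[0,1]))
    e=(ang-cur+90)%180-90
    print('row',np.round(d,4),'spin',round(-np.radians(e),4),'| at',np.round(p*1000,1),'yang',round(cur,1),'q7',round(s['joints'][6],2),'t',round(s['clock'],1),'F',np.round(s['force'],1),'w',round(s['width']*91.8,1),'tilt',np.round(R[2,:2],3))
E
python3 - <<'E'
from h import *
goal(457,-72,200,18.2)
E
```

```text
row [ 0.3784 -0.3586  0.0376] spin -1.4317 | at [ 275.5 -560.7  237.3] yang -63.8 q7 -0.08 t 0.2 F [-0.1  0.3 -0.3] w 91.7 tilt [-0.    -0.001]
```

Call:
jog_arm:
  moves:
    - [0.378, -0.359, 0.037, -1.432]
    - [0.378, -0.359, 0.037, -1.432]
    - [0.378, -0.359, 0.037, -1.432]
    - [0.378, -0.359, 0.037, -1.432]
    - [0.378, -0.359, 0.037, -1.432]
    - [0.378, -0.359, 0.037, -1.432]
    - [0.378, -0.359, 0.037, -1.432]
    - [0.378, -0.359, 0.037, -1.432]
    - [0.378, -0.359, 0.037, -1.432]
    - [0.378, -0.359, 0.037, -1.432]
    - [0.378, -0.359, 0.037, -1.432]
    - [0.378, -0.359, 0.037, -1.432]
    - [0.378, -0.359, 0.037, -1.432]
    - [0.378, -0.359, 0.037, -1.432]

```text
clock: 2.0
position: [0.4565, -0.0725, 0.2008]
ee_rot: [1.843, 2.544, -0.0]
force: [-0.1, -0.4, 0.2]
width: 1.002
gripper_force: 0.0
```

Run:
```python
from h import *
im=grab('wrist'); save(im,'w1.png')
goal(667,-69,200,9.35)
```

```text
row [-0.0625  0.201   0.0008] spin 0.1541 | at [456.5 -72.4 200.8] yang 18.2 q7 0.2 t 2.0 F [ 0.2 -0.7  0.9] w 91.7 tilt [-0.  0.]
```

View pics/w1.png

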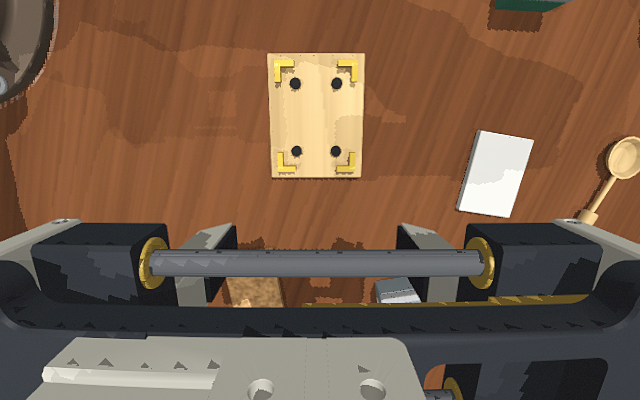

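The wrist view shows the stand at (316,115) with studs at (296,84), (337,84), (297,151), (336,151), and the tile at (495,174). I'll measure both from here.

```bash
cat > ms.py <<'E'
from h import *
im=grab('wrist'); P=pts(im)
hsv=cv2.cvtColor(im['color'],cv2.COLOR_RGB2HSV)
roi=np.zeros(hsv.shape[:2],np.uint8); roi[60:172,275:358]=255
m=(hsv[...,2]<70).astype(np.uint8)*255&roi
n,_,st,ce=cv2.connectedComponentsWithStats(m)
k=[i for i in range(1,n) if 30<st[i,4]<250]; c=ce[k]
W=ray(im,c[:,0],c[:,1],.017)[:,:2]*1000; print(np.round(W,1),st[k,4], 'mean',W.mean(0).round(1), rect(np.c_[W/1000]))
for u,v in c.round().astype(int): print('stud z',P[v,u,2].round(4))
b=P[85:150,305:328,2]; print('board z',np.median(b),b.std())
c=blob(im,'stand',(316,115),80); print('stand',rect(ray(im,c[:,0],c[:,1],.012)))
c=blob(im,'tile',(495,174),60); print('tile',rect(ray(im,c[:,0],c[:,1],.010)), 'z',np.median(P[165:185,485:505,2]))
E
python3 ms.py
```

```text
[[403.2  21.1]
 [445.   34.7]
 [425.8 -46.8]
 [467.1 -33.1]] [89 88 73 75] mean [435.3  -6. ] [435.2  -6.1  44.   71.5  18.1]
stud z 0.0176
stud z 0.0177
stud z 0.0164
stud z 0.0161
board z 0.012343955918899833 0.0193987172013158
stand [435.4  -5.9 104.4 133.2  18.2]
tile [657.3  -1.4  65.7  95.8   9.2] z 0.010115668525262278
```

Stand centre is (435.3, -6.0) at 18.2°, studs on a 44 x 71.5 grid, board 12.3 mm. Tile is at (657, -1.2) at 9.3°, height 10 mm. All as expected.

```bash
python3 -c "
from h import *
goal(656.8,-1.2,90,9.3);goal(656.8,-1.2,13.5,9.3)"
```

```text
row [0.0051 0.2125 0.1108] spin 0.1551 | at [456.5 -72.3 200.8] yang 18.2 q7 0.2 t 2.1 F [-0.2  0.1 -0.3] w 91.8 tilt [-0. -0.]
row [0.0051 0.2125 0.1873] spin 0.1551 | at [456.5 -72.3 200.8] yang 18.2 q7 0.2 t 2.1 F [-0.2  0.1 -0.3] w 91.8 tilt [-0. -0.]
```

Call:
jog_arm:
  moves:
    - [0.005, 0.2125, 0.111, 0.155]
    - [0.005, 0.2125, 0.111, 0.155]
    - [0.005, 0.2125, 0.111, 0.155]
    - [0.005, 0.2125, 0.111, 0.155]
    - [0.005, 0.2125, 0.111, 0.155]
    - [0.005, 0.2125, 0.111, 0.155]
    - [0.005, 0.2125, 0.111, 0.155]
    - [0.005, 0.2125, 0.15, 0.155]
    - [0.005, 0.2125, 0.17, 0.155]
    - [0.005, 0.2125, 0.18, 0.155]
    - [0.005, 0.2125, 0.187, 0.155]
    - [0.005, 0.2125, 0.187, 0.155]
    - [0.005, 0.2125, 0.187, 0.155]
    - [0.005, 0.2125, 0.187, 0.155]

```text
clock: 3.85
position: [0.6573, -0.0008, 0.0144]
ee_rot: [2.033, 2.394, 0.001]
force: [0.1, -0.5, 0.9]
width: 0.998
gripper_force: 0.0
```

Call:
jog_arm:
  moves:
    - [0, 0, 0, 0]
    - [0, 0, 0, 0]
    - [0, 0, 0, 0]
    - [0, 0, 0, 0]
    - [0, 0, 0, 0]
    - [0, 0, 0, 0]
  hand: 0.05
  newtons: 25

```text
clock: 4.6
position: [0.6569, -0.0009, 0.0137]
ee_rot: [2.033, 2.395, -0.0]
force: [0.6, 0.2, 1.0]
width: 0.716
gripper_force: 25.0
```

```bash
python3 -c "
from h import *
goal(435.3,-6,90,18.2)"
```

```text
row [ 0.0309 -0.2195 -0.0763] spin -0.1548 | at [656.9  -0.9  13.7] yang 9.3 q7 -0.21 t 4.6 F [0.6 0.2 1. ] w 65.7 tilt [-0. -0.]
```

Call:
jog_arm:
  moves:
    - [0, 0, -0.04, 0]
    - [0, 0, -0.076, 0]
    - [0.03, -0.2195, -0.076, -0.155]
    - [0.031, -0.2195, -0.076, -0.155]
    - [0.031, -0.2195, -0.076, -0.155]
    - [0.031, -0.2195, -0.076, -0.155]
    - [0.031, -0.2195, -0.076, -0.155]
    - [0.031, -0.2195, -0.076, -0.155]
    - [0.031, -0.2195, -0.076, -0.155]
    - [0.031, -0.2195, -0.076, -0.155]
    - [0.031, -0.2195, -0.076, -0.155]

```text
clock: 5.98
position: [0.4356, -0.0058, 0.0896]
ee_rot: [-1.842, -2.545, -0.0]
force: [-0.0, 0.3, -2.1]
width: 0.716
gripper_force: 25.0
```

```bash
python3 -c "
from h import *
for n,q in (('scene',(298,165)),('side',(368,185))):
    a=grab(n); c=blob(a,'tile',q,60); m=c is not None and print(n,c.mean(0),len(c),rect(ray(a,c[:,0],c[:,1],.0863)))
    save(a,n+'2.png')
goal(435.3,-6,31,18.2)"
```

```text
scene [294.7173913  157.10869565] 46 [435.6 -10.9  30.9  60.6 -80.7]
side [371.36585366 189.56097561] 82 [430.    9.8  66.4  72.9  16. ]
row [-0.0001 -0.0001  0.0586] spin 0.0003 | at [435.4  -5.8  89.6] yang 18.2 q7 -0.1 t 6.1 F [-0.3  0.5 -1.3] w 65.7 tilt [ 0. -0.]
```

Call:
jog_arm:
  moves:
    - [0, 0, 0.03, 0]
    - [0, 0, 0.045, 0]
    - [0, 0, 0.052, 0]
    - [0, 0, 0.056, 0]
    - [0, 0, 0.0585, 0]
    - [0, 0, 0.0595, 0]
    - [0, 0, 0.0595, 0]
    - [0, 0, 0.0595, 0]
    - [0, 0, 0.0595, 0]

```text
clock: 7.2
position: [0.4355, -0.0059, 0.0305]
ee_rot: [1.842, 2.545, 0.0]
force: [-0.2, 1.3, 2.4]
width: 0.716
gripper_force: 25.0
```

```bash
python3 -c "
from h import *
goal(435.3,-6,25.5,18.2)"
```

```text
row [-0.     -0.0002  0.005 ] spin 0.0002 | at [435.5  -5.9  30.5] yang 18.2 q7 -0.2 t 7.2 F [-0.2  1.3  2.4] w 65.7 tilt [-0.  0.]
```

Call:
jog_arm:
  moves:
    - [0, 0, 0.001, 0]
    - [0, 0, 0.002, 0]
    - [0, 0, 0.003, 0]
    - [0, 0, 0.004, 0]
    - [0, 0, 0.005, 0]
    - [0, 0, 0.0055, 0]
    - [0, 0, 0.006, 0]
    - [0, 0, 0.006, 0]
    - [0, 0, 0.006, 0]
    - [0, 0, 0.006, 0]
  newtons: 35

```text
clock: 8.45
position: [0.4355, -0.0059, 0.0255]
ee_rot: [1.841, 2.544, -0.0]
force: [-5.3, -0.1, 28.3]
width: 0.71
gripper_force: 35.0
```

Call:
jog_arm:
  moves:
    - [0, 0, 0.002, 0]
    - [0, 0, 0.002, 0]
    - [0, 0, 0, 0]
    - [0, 0, 0, 0]
    - [0, 0, -0.04, 0]
    - [-0.035, 0, -0.1, 0]
    - [-0.07, 0, -0.13, 0]
    - [-0.07, 0, -0.13, 0]
    - [-0.07, 0, -0.13, 0]
    - [-0.07, 0, -0.13, 0]
    - [-0.07, 0, -0.13, 0]
    - [-0.07, 0, -0.13, 0]
  hand: 0.0918

```text
clock: 9.95
position: [0.4569, -0.0718, 0.1538]
ee_rot: [-1.84, -2.545, 0.001]
force: [0.4, -0.2, -1.0]
width: 0.998
gripper_force: 0.0
```

```bash
python3 -c "
from h import *
im=grab('wrist'); save(im,'w2.png'); P=pts(im)
c=blob(im,'tile',(316,115),80); print('tile',rect(ray(im,c[:,0],c[:,1],.022)),c.mean(0))
m=np.zeros(im['z_map'].shape,np.uint8); cv2.drawContours(m,[c[:,None]],-1,1,-1); m=cv2.erode(m,np.ones((7,7)))
Q=P[m>0]; Q=Q[abs(Q[:,2]-.024)<.01]; d=Q[:,:2]-Q[:,:2].mean(0)
print(len(Q),np.median(Q[:,2]),np.linalg.lstsq(np.c_[d,np.ones(len(d))],Q[:,2],rcond=None)[0])
goal(435.3,-6,90,18.2)"
```

```text
tile [437.   -6.4  65.7  94.9  18.1] [316.76638177 115.94301994]
6568 0.02236990473340468 [-5.95910955e-04 -7.40854381e-06  2.23690316e-02]
row [0.0694 0.0001 0.0639] spin 0.0011 | at [457.  -71.9 153.9] yang 18.3 q7 0.13 t 10.0 F [-0.1  0.2 -0.2] w 91.6 tilt [ 0.    -0.001]
```

View pics/w2.png

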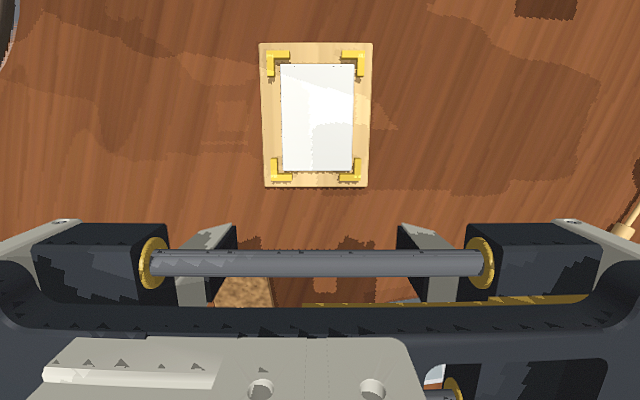

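The picture shows the tile (316,116) sitting inside the cleats; the depth fit gives level, with the top at 22.4 mm, so it is seated. Now I'll check the gripper-body clearance at each tin.

```bash
cat > clr.py <<'E'
from h import *
T={'blue':(418.5,217.2,-3.2),'green':(595.4,212,17),'red':(505,416.7,-16.7),'grey':(617.5,-202.5,27.5),'yellow':(486.5,-403.3,-13.2),'cork':(0,0,0)}
Q=[]
for n in ('scene','side'):
    P=pts(grab(n)).reshape(-1,3)*1000; Q.append(P[(P[:,2]>10)&(P[:,2]<400)])
Q=np.concatenate(Q)
for n,(x,y,a) in T.items():
    if n=='cork': continue
    t=np.radians(a); d=Q[:,:2]-[x,y]; u=d@[np.cos(t),np.sin(t)]; v=d@[-np.sin(t),np.cos(t)]
    body=(abs(u)<115)&(abs(v)<55)&(Q[:,2]>60)
    fing=(abs(u)>36)&(abs(u)<80)&(abs(v)<22)
    print(n,'body',body.sum(),[(u[body].round().min(),u[body].round().max(),v[body].round().min(),v[body].round().max(),Q[body,2].max().round())] if body.sum() else '','fing',fing.sum(),[(u[fing].round().min(),u[fing].round().max())] if fing.sum() else '')
import sys
a=grab('scene')
for n,q in (('scene',(223,202)),('side',(383,146))):
    a=grab(n); P=pts(a); h=cv2.cvtColor(a['color'],cv2.COLOR_RGB2HSV); print('cork hsv',h[q[1],q[0]],'wood',h[q[1]+30,q[0]+30],h[q[1]-25,q[0]-25],P[q[1],q[0]])
goal(418.5,217.2,90,-3.2)
E
python3 clr.py
```

```text
blue body 0  fing 0 
green body 0  fing 0 
red body 0  fing 1 [(np.float64(37.0), np.float64(37.0))]
grey body 0  fing 0 
yellow body 0  fing 0 
cork hsv [ 14 141 154] wood [ 10 149  89] [ 11 164 140] [ 0.42859705 -0.23130165  0.01303275]
cork hsv [ 14 155 168] wood [ 10 180 132] [15 13 77] [ 0.41974172 -0.22633521  0.00938278]
row [0.2871 0.0538 0.0642] spin 0.3738 | at [457.2 -72.4 154.2] yang 18.2 q7 0.13 t 10.2 F [0.3 0.3 0.2] w 91.7 tilt [-0.  0.]
```

Call:
jog_arm:
  moves:
    - [0.287, 0.054, 0.064, 0.374]
    - [0.287, 0.054, 0.064, 0.374]
    - [0.287, 0.054, 0.064, 0.374]
    - [0.287, 0.054, 0.064, 0.374]
    - [0.287, 0.054, 0.064, 0.374]
    - [0.287, 0.054, 0.064, 0.374]
    - [0.287, 0.054, 0.064, 0.374]
    - [0.287, 0.054, 0.064, 0.374]
    - [0.287, 0.054, 0.1, 0.374]
    - [0.287, 0.054, 0.12, 0.374]
    - [0.287, 0.054, 0.13, 0.374]
    - [0.287, 0.054, 0.13, 0.374]
    - [0.287, 0.054, 0.13, 0.374]
    - [0.287, 0.054, 0.13, 0.374]

```text
clock: 12.0
position: [0.4192, 0.2173, 0.0249]
ee_rot: [2.283, 2.158, 0.002]
force: [-0.2, -0.2, 1.4]
width: 0.999
gripper_force: 0.0
```

Call:
jog_arm:
  moves:
    - [0, 0, 0, 0]
    - [0, 0, 0, 0]
    - [0, 0, 0, 0]
    - [0, 0, 0, 0]
    - [0, 0, 0, 0]
    - [0, 0, 0, 0]
  hand: 0.045
  newtons: 30

```text
clock: 12.75
position: [0.4188, 0.2172, 0.0242]
ee_rot: [2.283, 2.158, 0.0]
force: [0.7, -0.6, 1.0]
width: 0.65
gripper_force: 30.0
```

```bash
python3 -c "
from h import *
goal(435.8,-6,90,18.2)"
```

```text
row [-0.2219  0.0295 -0.0658] spin -0.3737 | at [418.8 217.2  24.2] yang -3.2 q7 -1.05 t 12.8 F [ 0.7 -0.6  1. ] w 59.6 tilt [0. 0.]
```

Call:
jog_arm:
  moves:
    - [0, 0, -0.04, 0]
    - [0, 0, -0.066, 0]
    - [-0.222, 0.0295, -0.066, -0.374]
    - [-0.222, 0.0295, -0.066, -0.374]
    - [-0.222, 0.0295, -0.066, -0.374]
    - [-0.222, 0.0295, -0.066, -0.374]
    - [-0.222, 0.0295, -0.066, -0.374]
    - [-0.222, 0.0295, -0.066, -0.374]
    - [-0.222, 0.0295, -0.066, -0.374]
    - [-0.222, 0.0295, -0.066, -0.374]
    - [-0.222, 0.0295, -0.066, -0.374]
    - [-0.222, 0.0295, -0.05, -0.374]
    - [-0.222, 0.0295, -0.035, -0.374]
    - [-0.222, 0.0295, -0.027, -0.374]
    - [-0.222, 0.0295, -0.0235, -0.374]
    - [-0.222, 0.0295, -0.022, -0.374]
    - [-0.222, 0.0295, -0.022, -0.374]
    - [-0.222, 0.0295, -0.022, -0.374]
    - [-0.222, 0.0295, -0.022, -0.374]

```text
clock: 15.12
position: [0.4359, -0.0062, 0.0464]
ee_rot: [1.842, 2.545, 0.0]
force: [0.4, -0.9, -3.9]
width: 0.653
gripper_force: 30.0
```

```bash
python3 -c "
from h import *
goal(435.8,-6,46.5,18.2)"
```

```text
row [ 0.0002 -0.     -0.0001] spin 0.0002 | at [435.9  -6.2  46.4] yang 18.2 q7 -0.23 t 15.1 F [ 0.4 -0.9 -3.9] w 60.0 tilt [-0.  0.]
```

Call:
jog_arm:
  moves:
    - [0, 0, 0.0005, 0]
    - [0, 0, 0.001, 0]
    - [0, 0, 0.001, 0]

```text
clock: 15.5
position: [0.4359, -0.0062, 0.0462]
ee_rot: [1.841, 2.544, -0.001]
force: [-4.7, -0.6, 18.1]
width: 0.652
gripper_force: 30.0
```

Call:
jog_arm:
  moves:
    - [0, 0, 0, 0]
    - [0, 0, 0, 0]
    - [0, 0, -0.005, 0]
    - [0, 0, -0.05, 0]
    - [-0.035, 0, -0.1, 0]
    - [-0.07, 0, -0.13, 0]
    - [-0.07, 0, -0.13, 0]
    - [-0.07, 0, -0.13, 0]
    - [-0.07, 0, -0.13, 0]
    - [-0.07, 0, -0.13, 0]
  hand: 0.0918

```text
clock: 16.75
position: [0.4571, -0.0718, 0.1746]
ee_rot: [-1.839, -2.546, 0.001]
force: [0.4, 0.2, -0.2]
width: 0.996
gripper_force: 0.0
```

```bash
cat > chk.py <<'E'
import sys
from h import *
n=sys.argv[1]; z=float(sys.argv[2])/1000
for cam in ('wrist','scene','side'):
    im=grab(cam); P=pts(im)
    R=cv2.Rodrigues(np.array(im['rvec'],float))[0]; t=np.array(im['tvec'],float).ravel()
    c=R@np.array([.4358,-.006,z])+t; s=1+im['k1']*((c[0]/c[2])**2+(c[1]/c[2])**2)
    q=(int(im['cx']+im['fx']*s*c[0]/c[2]),int(im['cy']+im['fy']*s*c[1]/c[2]))
    c=blob(im,n,q,60 if cam=='wrist' else 25)
    if c is None: print(cam,q,'none'); continue
    m=np.zeros(im['z_map'].shape,np.uint8); cv2.drawContours(m,[c[:,None]],-1,1,-1); m=cv2.erode(m,np.ones((5,5)))
    Q=P[m>0]; Q=Q[abs(Q[:,2]-z)<.012]
    if len(Q)<20: print(cam,q,'few',rect(ray(im,c[:,0],c[:,1],z)));continue
    d=Q[:,:2]-Q[:,:2].mean(0)
    print(cam,q,rect(ray(im,c[:,0],c[:,1],z)),'z %.4f'%np.median(Q[:,2]),'slope',np.linalg.lstsq(np.c_[d,np.ones(len(d))],Q[:,2],rcond=None)[0][:2].round(3))
if len(sys.argv)>3: goal(*map(float,sys.argv[3:7]))
E
python3 chk.py tin_blue 66.3 595.4 212 130 17
```

```text
wrist (315, 117) [437.1  -6.2  43.   66.2  18.3] z 0.0670 slope [ 0.    -0.001]
scene (297, 161) [436.2  -5.8  39.6  64.3  17.5] z 0.0676 slope [0.055 0.015]
side (368, 188) [435.7  -6.6  37.2  60.9  18.2] z 0.0657 slope [0.013 0.011]
row [0.2266 0.2201 0.0449] spin 0.0221 | at [457.4 -72.2 174.9] yang 18.3 q7 0.12 t 16.9 F [-0.3  0.2  0.3] w 91.7 tilt [ 0.    -0.001]
```

Call:
jog_arm:
  moves:
    - [0.2266, 0.22, 0.045, 0.022]
    - [0.2266, 0.22, 0.045, 0.022]
    - [0.2266, 0.22, 0.045, 0.022]
    - [0.2266, 0.22, 0.045, 0.022]
    - [0.2266, 0.22, 0.045, 0.022]
    - [0.2266, 0.22, 0.045, 0.022]
    - [0.2266, 0.22, 0.06, 0.022]
    - [0.2266, 0.22, 0.08, 0.022]
    - [0.2266, 0.22, 0.12, 0.022]
    - [0.2266, 0.22, 0.14, 0.022]
    - [0.2266, 0.22, 0.151, 0.022]
    - [0.2266, 0.22, 0.151, 0.022]
    - [0.2266, 0.22, 0.151, 0.022]
    - [0.2266, 0.22, 0.151, 0.022]

```text
clock: 18.65
position: [0.5964, 0.2117, 0.0253]
ee_rot: [1.869, 2.524, 0.002]
force: [-0.8, 0.7, -0.5]
width: 1.0
gripper_force: 0.0
```

Call:
jog_arm:
  moves:
    - [0, 0, 0, 0]
    - [0, 0, 0, 0]
    - [0, 0, 0, 0]
    - [0, 0, 0, 0]
    - [0, 0, 0, 0]
    - [0, 0, 0, 0]
  hand: 0.045

```text
clock: 19.4
position: [0.5958, 0.2113, 0.0242]
ee_rot: [1.87, 2.525, 0.0]
force: [0.9, 0.2, 1.7]
width: 0.653
gripper_force: 30.0
```

```bash
python3 -c "
from h import *
goal(435.8,-6,130,18.2)"
```

```text
row [-0.1612 -0.2164 -0.1058] spin -0.0218 | at [595.8 211.3  24.2] yang 17.0 q7 -0.54 t 19.4 F [0.9 0.2 1.7] w 60.0 tilt [-0.  0.]
```

Call:
jog_arm:
  moves:
    - [0, 0, -0.05, 0]
    - [0, 0, -0.106, 0]
    - [-0.161, -0.2165, -0.106, -0.022]
    - [-0.161, -0.2165, -0.106, -0.022]
    - [-0.161, -0.2165, -0.106, -0.022]
    - [-0.161, -0.2165, -0.106, -0.022]
    - [-0.161, -0.2165, -0.106, -0.022]
    - [-0.161, -0.2165, -0.106, -0.022]
    - [-0.161, -0.2165, -0.106, -0.022]
    - [-0.161, -0.2165, -0.106, -0.022]
    - [-0.161, -0.2165, -0.106, -0.022]
    - [-0.161, -0.2165, -0.09, -0.022]
    - [-0.161, -0.2165, -0.078, -0.022]
    - [-0.161, -0.2165, -0.071, -0.022]
    - [-0.161, -0.2165, -0.068, -0.022]
    - [-0.161, -0.2165, -0.067, -0.022]
    - [-0.161, -0.2165, -0.067, -0.022]
    - [-0.161, -0.2165, -0.067, -0.022]

```text
clock: 21.65
position: [0.4358, -0.0058, 0.0915]
ee_rot: [1.842, 2.545, 0.0]
force: [0.4, -0.5, -2.4]
width: 0.652
gripper_force: 30.0
```

```bash
python3 -c "
from h import *
goal(435.8,-6,90.5,18.2)"
```

```text
row [-0.0002 -0.0001  0.001 ] spin 0.0001 | at [435.8  -5.8  91.5] yang 18.2 q7 -0.17 t 21.6 F [ 0.4 -0.5 -2.4] w 59.9 tilt [-0.     0.001]
```

Call:
jog_arm:
  moves:
    - [0, 0, 0.0005, 0]
    - [0, 0, 0.001, 0]
    - [0, 0, 0.0012, 0]
    - [0, 0, 0.0012, 0]

```text
clock: 22.15
position: [0.4356, -0.0058, 0.0901]
ee_rot: [1.842, 2.545, -0.0]
force: [-0.7, 0.6, 1.3]
width: 0.65
gripper_force: 30.0
```

Call:
jog_arm:
  moves:
    - [0, 0, 0, 0]
    - [0, 0, 0, 0]
    - [0, 0, -0.005, 0]
    - [0, 0, -0.05, 0]
    - [-0.035, 0, -0.1, 0]
    - [-0.07, 0, -0.13, 0]
    - [-0.07, 0, -0.13, 0]
    - [-0.07, 0, -0.13, 0]
    - [-0.07, 0, -0.13, 0]
    - [-0.07, 0, -0.13, 0]
  hand: 0.0918

```text
clock: 23.4
position: [0.457, -0.0715, 0.2194]
ee_rot: [-1.839, -2.546, 0.001]
force: [0.1, 0.0, -0.7]
width: 1.002
gripper_force: 0.0
```

```bash
python3 chk.py tin_green 110.3 505 416.7 180 -16.7
```

```text
wrist (315, 118) [436.4  -5.2  43.   66.4  18.3] z 0.1110 slope [-0.001 -0.002]
scene (296, 150) [435.5  -5.4  39.3  63.2  18.8] z 0.1102 slope [0.121 0.001]
side (370, 177) [435.3  -5.2  37.2  60.   18.9] z 0.1101 slope [-0.004  0.02 ]
row [0.449  0.1984 0.0398] spin 0.6102 | at [457.3 -71.9 219.7] yang 18.3 q7 0.15 t 23.6 F [ 0.1 -0.2  0.4] w 91.8 tilt [ 0. -0.]
```

Call:
jog_arm:
  moves:
    - [0.449, 0.198, 0.04, 0.61]
    - [0.449, 0.198, 0.04, 0.61]
    - [0.449, 0.198, 0.04, 0.61]
    - [0.449, 0.198, 0.04, 0.61]
    - [0.449, 0.198, 0.04, 0.61]
    - [0.449, 0.198, 0.04, 0.61]
    - [0.449, 0.198, 0.04, 0.61]
    - [0.449, 0.198, 0.04, 0.61]
    - [0.449, 0.198, 0.04, 0.61]
    - [0.449, 0.198, 0.04, 0.61]
    - [0.449, 0.198, 0.08, 0.61]
    - [0.449, 0.198, 0.12, 0.61]
    - [0.449, 0.198, 0.15, 0.61]
    - [0.449, 0.198, 0.18, 0.61]
    - [0.449, 0.198, 0.19, 0.61]
    - [0.449, 0.198, 0.1955, 0.61]
    - [0.449, 0.198, 0.1955, 0.61]
    - [0.449, 0.198, 0.1955, 0.61]
    - [0.449, 0.198, 0.1955, 0.61]

```text
clock: 25.92
position: [0.5055, 0.4164, 0.0253]
ee_rot: [2.521, 1.875, 0.002]
force: [0.4, 0.6, 0.7]
width: 0.998
gripper_force: 0.0
```

Call:
jog_arm:
  moves:
    - [0, 0, 0, 0]
    - [0, 0, 0, 0]
    - [0, 0, 0, 0]
    - [0, 0, 0, 0]
    - [0, 0, 0, 0]
    - [0, 0, 0, 0]
  hand: 0.045

```text
clock: 26.68
position: [0.5053, 0.4161, 0.0245]
ee_rot: [2.521, 1.874, 0.0]
force: [0.2, -0.2, 0.1]
width: 0.658
gripper_force: 29.8
```

```bash
python3 -c "
from h import *
goal(435.8,-6,170,18.2)"
```

```text
row [-0.4242  0.0551 -0.1455] spin -0.6098 | at [505.3 416.1  24.5] yang -16.7 q7 -1.46 t 26.7 F [ 0.2 -0.2  0.1] w 60.4 tilt [-0.  0.]
```

Call:
jog_arm:
  moves:
    - [0, 0, -0.05, 0]
    - [0, 0, -0.1, 0]
    - [0, 0, -0.1455, 0]
    - [-0.424, 0.055, -0.1455, -0.61]
    - [-0.424, 0.055, -0.1455, -0.61]
    - [-0.424, 0.055, -0.1455, -0.61]
    - [-0.424, 0.055, -0.1455, -0.61]
    - [-0.424, 0.055, -0.1455, -0.61]
    - [-0.424, 0.055, -0.1455, -0.61]
    - [-0.424, 0.055, -0.1455, -0.61]
    - [-0.424, 0.055, -0.1455, -0.61]
    - [-0.424, 0.055, -0.1455, -0.61]
    - [-0.424, 0.055, -0.1455, -0.61]
    - [-0.424, 0.055, -0.1455, -0.61]
    - [-0.424, 0.055, -0.1455, -0.61]
    - [-0.424, 0.055, -0.1455, -0.61]

```text
clock: 28.68
position: [0.4358, -0.0054, 0.17]
ee_rot: [-1.841, -2.546, -0.0]
force: [0.0, 0.4, -2.0]
width: 0.656
gripper_force: 29.8
```

```bash
python3 -c "
from h import *
goal(435.8,-6,135.2,18.2)"
```

```text
row [-0.0006 -0.0002  0.0348] spin 0.001 | at [435.8  -5.4 170. ] yang 18.3 q7 -0.1 t 28.7 F [ 0.   0.4 -2. ] w 60.3 tilt [ 0. -0.]
```

Call:
jog_arm:
  moves:
    - [-0.0005, 0, 0.015, 0]
    - [-0.0005, 0, 0.027, 0]
    - [-0.0005, 0, 0.032, 0]
    - [-0.0005, 0, 0.034, 0]
    - [-0.0005, 0, 0.035, 0]
    - [-0.0005, 0, 0.0355, 0]
    - [-0.0005, 0, 0.0357, 0]
    - [-0.0005, 0, 0.0357, 0]

```text
clock: 29.68
position: [0.4361, -0.0063, 0.1344]
ee_rot: [1.842, 2.545, 0.0]
force: [-0.2, 0.2, -2.9]
width: 0.653
gripper_force: 29.8
```

Call:
jog_arm:
  moves:
    - [0, 0, 0, 0]
    - [0, 0, 0, 0]
    - [0, 0, -0.005, 0]
    - [0, 0, -0.05, 0]
    - [-0.035, 0, -0.1, 0]
    - [-0.07, 0, -0.13, 0]
    - [-0.07, 0, -0.13, 0]
    - [-0.07, 0, -0.13, 0]
    - [-0.07, 0, -0.13, 0]
    - [-0.07, 0, -0.13, 0]
  hand: 0.0918

```text
clock: 30.92
position: [0.4574, -0.0719, 0.2638]
ee_rot: [-1.839, -2.546, 0.001]
force: [-0.1, -0.9, 0.1]
width: 0.999
gripper_force: 0.0
```

```bash
python3 chk.py tin_red 154.3 617.5 -202.5 220 27.6
```

```text
wrist (315, 117) [436.8  -5.5  42.7  66.7  20.2] z 0.1550 slope [0. 0.]
scene (296, 138) [436.4  -5.2  38.1  62.4  20.4] z 0.1542 slope [ 0.036 -0.009]
side (372, 166) [435.8  -6.   34.2  55.8  20. ] z 0.1542 slope [0.007 0.028]
row [-0.1737  0.111   0.044 ] spin -0.163 | at [457.7 -72.3 264.1] yang 18.3 q7 0.15 t 31.1 F [-0.5  0.2  0.5] w 91.8 tilt [ 0. -0.]
```

Red came out about 2° turned, so I'll squeeze it square.

Call:
jog_arm:
  moves:
    - [0.035, 0, 0.03, 0]
    - [0.0695, 0, 0.07, 0]
    - [0.0695, 0, 0.11, 0]
    - [0.0695, 0, 0.128, 0]
    - [0.0695, 0, 0.128, 0]
    - [0.0695, 0, 0.128, 0]
    - [0.0695, 0, 0.128, 0]

```text
clock: 31.95
position: [0.4368, -0.0067, 0.1372]
ee_rot: [1.841, 2.543, 0.001]
force: [0.5, -0.1, 0.2]
width: 0.999
gripper_force: 0.0
```

```bash
python3 -c "
from h import *
goal(436,-6,135.4,18.2)"
```

```text
row [ 0.001  -0.0006  0.0018] spin -0.0001 | at [436.8  -6.7 137.2] yang 18.2 q7 -0.17 t 31.9 F [ 0.5 -0.1  0.2] w 91.7 tilt [-0.001  0.002]
```

Call:
jog_arm:
  moves:
    - [0, 0, 0, 0]
    - [0, 0, 0, 0]
    - [0, 0, 0, 0]
    - [0, 0, 0, 0]
    - [0, 0, 0, 0]
    - [0, 0, 0, 0]
    - [0, 0, 0, 0]
    - [0, 0, 0, 0]
  hand: 0.045
  newtons: 45

```text
clock: 32.95
position: [0.4362, -0.0067, 0.1364]
ee_rot: [1.842, 2.545, -0.0]
force: [-0.5, -0.7, 3.3]
width: 0.652
gripper_force: 44.7
```

Call:
jog_arm:
  moves:
    - [0, 0, 0, 0]
    - [0, 0, 0, 0]
    - [0, 0, -0.005, 0]
    - [0, 0, -0.05, 0]
    - [-0.035, 0, -0.1, 0]
    - [-0.07, 0, -0.13, 0]
    - [-0.07, 0, -0.13, 0]
    - [-0.07, 0, -0.13, 0]
    - [-0.07, 0, -0.13, 0]
    - [-0.07, 0, -0.13, 0]
  hand: 0.0918

```text
clock: 34.2
position: [0.4575, -0.0724, 0.2658]
ee_rot: [-1.839, -2.546, 0.001]
force: [0.5, 0.4, -0.5]
width: 1.001
gripper_force: 0.0
```

```bash
python3 chk.py tin_red 154.3 617.5 -202.5 220 27.6
```

```text
wrist (315, 117) [436.5  -5.6  42.5  66.7  19.4] z 0.1549 slope [-0.    -0.001]
scene (296, 138) [436.3  -5.2  37.9  62.3  20.3] z 0.1539 slope [0.031 0.002]
side (372, 166) [435.5  -6.2  33.6  55.9  19.6] z 0.1541 slope [-0.024 -0.005]
row [-0.1732  0.111   0.046 ] spin -0.163 | at [457.8 -72.8 266.1] yang 18.3 q7 0.15 t 34.4 F [ 0.5 -0.1 -0.9] w 91.8 tilt [ 0. -0.]
```

About 1.3° now, good enough. Grey next.

Call:
jog_arm:
  moves:
    - [-0.173, 0.111, 0.046, -0.163]
    - [-0.173, 0.111, 0.046, -0.163]
    - [-0.173, 0.111, 0.046, -0.163]
    - [-0.173, 0.111, 0.09, -0.163]
    - [-0.173, 0.111, 0.14, -0.163]
    - [-0.173, 0.111, 0.18, -0.163]
    - [-0.173, 0.111, 0.21, -0.163]
    - [-0.173, 0.111, 0.23, -0.163]
    - [-0.173, 0.111, 0.238, -0.163]
    - [-0.173, 0.111, 0.242, -0.163]
    - [-0.173, 0.111, 0.242, -0.163]
    - [-0.173, 0.111, 0.242, -0.163]
    - [-0.173, 0.111, 0.242, -0.163]

```text
clock: 35.98
position: [0.6179, -0.203, 0.025]
ee_rot: [1.628, 2.686, 0.0]
force: [0.2, -0.6, 0.4]
width: 1.001
gripper_force: 0.0
```

Call:
jog_arm:
  moves:
    - [0, 0, 0, 0]
    - [0, 0, 0, 0]
    - [0, 0, 0, 0]
    - [0, 0, 0, 0]
    - [0, 0, 0, 0]
    - [0, 0, 0, 0]
  hand: 0.045
  newtons: 35

```text
clock: 36.72
position: [0.6175, -0.2028, 0.0243]
ee_rot: [-1.628, -2.687, -0.0]
force: [-0.7, -0.2, 0.0]
width: 0.65
gripper_force: 35.0
```

```bash
python3 -c "
from h import *
goal(436,-6,220,18.4)"
```

```text
row [ 0.2585 -0.0699 -0.1957] spin 0.1598 | at [ 617.5 -202.8   24.3] yang 27.6 q7 0.24 t 36.7 F [-0.7 -0.2  0. ] w 59.7 tilt [0. 0.]
```

Call:
jog_arm:
  moves:
    - [0, 0, -0.05, 0]
    - [0, 0, -0.1, 0]
    - [0, 0, -0.15, 0]
    - [0, 0, -0.1955, 0]
    - [0, 0, -0.1955, 0]
    - [0.2585, -0.07, -0.1955, 0.16]
    - [0.2585, -0.07, -0.1955, 0.16]
    - [0.2585, -0.07, -0.1955, 0.16]
    - [0.2585, -0.07, -0.1955, 0.16]
    - [0.2585, -0.07, -0.1955, 0.16]
    - [0.2585, -0.07, -0.1955, 0.16]
    - [0.2585, -0.07, -0.1955, 0.16]
    - [0.2585, -0.07, -0.1955, 0.16]
    - [0.2585, -0.07, -0.1955, 0.16]
    - [0.2585, -0.07, -0.1955, 0.16]

```text
clock: 38.6
position: [0.4361, -0.0063, 0.2197]
ee_rot: [-1.838, -2.547, -0.0]
force: [0.7, -0.6, -1.3]
width: 0.652
gripper_force: 35.0
```

```bash
python3 -c "
from h import *
goal(436,-6,178.8,18.4)"
```

```text
row [0.0003 0.     0.0409] spin -0.0007 | at [436.1  -6.3 219.7] yang 18.4 q7 -0.03 t 38.6 F [ 0.7 -0.6 -1.3] w 59.9 tilt [ 0. -0.]
```

Call:
jog_arm:
  moves:
    - [0, 0, 0.02, 0]
    - [0, 0, 0.033, 0]
    - [0, 0, 0.038, 0]
    - [0, 0, 0.04, 0]
    - [0, 0, 0.0408, 0]
    - [0, 0, 0.0412, 0]
    - [0, 0, 0.0414, 0]
    - [0, 0, 0.0414, 0]

```text
clock: 39.6
position: [0.4359, -0.0061, 0.1785]
ee_rot: [1.838, 2.548, 0.0]
force: [-0.1, 0.0, -1.4]
width: 0.65
gripper_force: 35.0
```

Call:
jog_arm:
  moves:
    - [0, 0, 0, 0]
    - [0, 0, 0, 0]
    - [0, 0, -0.005, 0]
    - [0, 0, -0.05, 0]
    - [-0.035, 0, -0.1, 0]
    - [-0.07, 0, -0.13, 0]
    - [-0.07, 0, -0.13, 0]
    - [-0.07, 0, -0.13, 0]
    - [-0.07, 0, -0.13, 0]
    - [-0.07, 0, -0.13, 0]
  hand: 0.0918

```text
clock: 40.85
position: [0.4575, -0.0717, 0.3079]
ee_rot: [-1.836, -2.548, 0.001]
force: [-0.4, 0.3, -0.2]
width: 1.003
gripper_force: 0.0
```

```bash
python3 chk.py tin_grey 198.3 486.5 -403.3 260 -13; python3 -c "
from h import *
im=grab('scene');save(im,'s3.png')"
```

```text
wrist (315, 117) [437.3  -6.2  43.1  66.6  18.4] z 0.1990 slope [ 0.    -0.001]
scene (295, 126) [436.   -5.4  45.3  68.9  18.8] z 0.1984 slope [ 0.039 -0.004]
side (373, 154) [435.9  -6.2  43.4  68.1  18.6] z 0.1982 slope [-0.003  0.013]
row [-0.3233 -0.0775  0.0481] spin 0.5486 | at [457.8 -72.1 308.2] yang 18.4 q7 0.19 t 41.0 F [ 0.4 -0.4 -0.3] w 91.7 tilt [ 0. -0.]
```

View pics/s3.png

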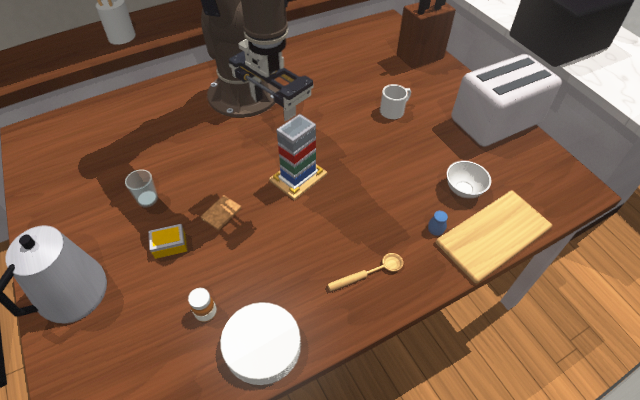

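The column of four stands straight at (298,155). Yellow is still at (167,240), and the cork has shifted slightly to (221,212), so I'll measure it afresh later.

Call:
jog_arm:
  moves:
    - [-0.323, -0.0775, 0.048, 0.549]
    - [-0.323, -0.0775, 0.048, 0.549]
    - [-0.323, -0.0775, 0.048, 0.549]
    - [-0.323, -0.0775, 0.048, 0.549]
    - [-0.323, -0.0775, 0.048, 0.549]
    - [-0.323, -0.0775, 0.09, 0.549]
    - [-0.323, -0.0775, 0.14, 0.549]
    - [-0.323, -0.0775, 0.19, 0.549]
    - [-0.323, -0.0775, 0.235, 0.549]
    - [-0.323, -0.0775, 0.265, 0.549]
    - [-0.323, -0.0775, 0.278, 0.549]
    - [-0.323, -0.0775, 0.284, 0.549]
    - [-0.323, -0.0775, 0.284, 0.549]
    - [-0.323, -0.0775, 0.284, 0.549]
    - [-0.323, -0.0775, 0.284, 0.549]

```text
clock: 42.92
position: [0.4867, -0.4038, 0.0254]
ee_rot: [2.459, 1.953, 0.0]
force: [0.1, 1.1, -1.1]
width: 1.002
gripper_force: 0.0
```

Call:
jog_arm:
  moves:
    - [0, 0, 0, 0]
    - [0, 0, 0, 0]
    - [0, 0, 0, 0]
    - [0, 0, 0, 0]
    - [0, 0, 0, 0]
    - [0, 0, 0, 0]
  hand: 0.045

```text
clock: 43.68
position: [0.4863, -0.4034, 0.0244]
ee_rot: [2.46, 1.954, 0.0]
force: [0.0, -0.4, 0.3]
width: 0.654
gripper_force: 35.0
```

```bash
python3 -c "
from h import *
goal(436,-6,265,18.4)"
```

```text
row [ 0.3757 -0.1389 -0.2406] spin -0.5492 | at [ 486.3 -403.4   24.4] yang -13.1 q7 -0.0 t 43.7 F [ 0.  -0.4  0.3] w 60.0 tilt [0. 0.]
```

Call:
jog_arm:
  moves:
    - [0, 0, -0.05, 0]
    - [0, 0, -0.1, 0]
    - [0, 0, -0.15, 0]
    - [0, 0, -0.2, 0]
    - [0, 0, -0.2405, 0]
    - [0.1, -0.035, -0.2405, -0.2]
    - [0.376, -0.139, -0.2405, -0.549]
    - [0.376, -0.139, -0.2405, -0.549]
    - [0.376, -0.139, -0.2405, -0.549]
    - [0.376, -0.139, -0.2405, -0.549]
    - [0.376, -0.139, -0.2405, -0.549]
    - [0.376, -0.139, -0.2405, -0.549]
    - [0.376, -0.139, -0.2405, -0.549]
    - [0.376, -0.139, -0.2405, -0.549]
    - [0.376, -0.139, -0.2405, -0.549]
    - [0.376, -0.139, -0.2405, -0.549]
    - [0.376, -0.139, -0.2405, -0.549]
    - [0.376, -0.139, -0.2405, -0.549]

```text
clock: 45.92
position: [0.4359, -0.0059, 0.2649]
ee_rot: [-1.838, -2.548, 0.0]
force: [-0.1, 0.1, -3.3]
width: 0.654
gripper_force: 35.0
```

```bash
python3 -c "
from h import *
goal(436,-6,222.7,18.4)"
```

```text
row [-0.0001  0.      0.0422] spin -0.0005 | at [435.9  -5.9 264.9] yang 18.4 q7 0.02 t 45.9 F [-0.1  0.1 -3.3] w 60.0 tilt [ 0. -0.]
```

Call:
jog_arm:
  moves:
    - [0, 0, 0.02, 0]
    - [0, 0, 0.034, 0]
    - [0, 0, 0.039, 0]
    - [0, 0, 0.041, 0]
    - [0, 0, 0.042, 0]
    - [0, 0, 0.0424, 0]
    - [0, 0, 0.0427, 0]
    - [0, 0, 0.0427, 0]

```text
clock: 46.92
position: [0.436, -0.0057, 0.2224]
ee_rot: [1.838, 2.548, 0.0]
force: [0.4, -0.7, -2.6]
width: 0.652
gripper_force: 35.0
```

Call:
jog_arm:
  moves:
    - [0, 0, 0, 0]
    - [0, 0, 0, 0]
    - [0, 0, -0.005, 0]
    - [0, 0, -0.05, 0]
    - [-0.035, 0, -0.1, 0]
    - [-0.07, 0, -0.13, 0]
    - [-0.07, 0, -0.13, 0]
    - [-0.07, 0, -0.13, 0]
    - [-0.07, 0, -0.13, 0]
    - [-0.07, 0, -0.13, 0]
  hand: 0.0918

```text
clock: 48.18
position: [0.4576, -0.0714, 0.3518]
ee_rot: [-1.836, -2.548, 0.001]
force: [1.0, -0.8, -0.4]
width: 1.001
gripper_force: 0.0
```

```bash
cat > mc.py <<'E'
from h import *
PS=[]
for n,q in (('scene',(221,205)),('side',(383,147))):
    a=grab(n); P=pts(a); h=cv2.cvtColor(a['color'],cv2.COLOR_RGB2HSV)
    X=np.hypot(*(P[...,:2]-[.421,-.228]).transpose(2,0,1))
    m=((P[...,2]>.005)&(P[...,2]<.05)&(X<.12)).astype(np.uint8)
    m=cv2.morphologyEx(m,cv2.MORPH_OPEN,np.ones((3,3)))
    k,l,st,ce=cv2.connectedComponentsWithStats(m); i=1+np.argmax(st[1:,4]); m=(l==i).astype(np.uint8)
    c=max(cv2.findContours(m,0,1)[0],key=len)[:,0]
    print(n,ce[i].round(1),st[i,4],'depth-rect',rect(ray(a,c[:,0],c[:,1],.010)),'z',np.median(P[m>0][:,2]))
    save(a,n+'4.png')
E
python3 mc.py; python3 chk.py tin_yellow 242.3 433 -298 200 0
```

```text
scene [220.5 211.7] 682 depth-rect [ 452.4 -248.3   68.6   93.9   27.2] z 0.010416243613426617
wrist (314, 117) [436.9  -5.1  43.2  67.3  19.2] z 0.2430 slope [-0.002 -0.002]
scene (295, 112) [435.9  -4.8  41.4  65.5  18.8] z 0.2426 slope [0.057 0.011]
side (375, 141) [435.7  -5.6  38.2  61.6  18.9] z 0.2420 slope [0.015 0.01 ]
row [-0.2066 -0.095   0.1521] spin 0.3213 | at [457.9 -72.  352.1] yang 18.4 q7 0.21 t 48.4 F [ 0.8  0.1 -0. ] w 91.6 tilt [ 0. -0.]Traceback (most recent call last):
  File "mc.py", line 8, in <module>
    k,l,st,ce=cv2.connectedComponentsWithStats(m); i=1+np.argmax(st[1:,4]); m=(l==i).astype(np.uint8)
                                                       ~~~~~~~~~^^^^^^^^^^
    return _wrapfunc(a, 'argmax', axis=axis, out=out, **kwds)
    return bound(*args, **kwds)
ValueError: attempt to get argmax of an empty sequence
```

The yellow tin is well placed. The cork is now at about (452, -248) at 27°; the column hides it from the side camera, so I'll confirm with the wrist camera.

```bash
python3 -c "
from h import *
goal(484.4,-310.5,200,27.2)"
```

```text
row [-0.2347 -0.0502  0.1521] spin -0.1535 | at [457.9 -72.  352.1] yang 18.4 q7 0.21 t 48.4 F [ 0.8  0.1 -0. ] w 91.6 tilt [ 0. -0.]
```

Call:
jog_arm:
  moves:
    - [-0.06, -0.01, 0.0, 0]
    - [-0.235, -0.05, 0.1, -0.153]
    - [-0.235, -0.05, 0.152, -0.153]
    - [-0.235, -0.05, 0.152, -0.153]
    - [-0.235, -0.05, 0.152, -0.153]
    - [-0.235, -0.05, 0.152, -0.153]
    - [-0.235, -0.05, 0.152, -0.153]
    - [-0.235, -0.05, 0.152, -0.153]
    - [-0.235, -0.05, 0.152, -0.153]

```text
clock: 49.55
position: [0.4852, -0.3103, 0.2013]
ee_rot: [1.635, 2.68, -0.0]
force: [-0.8, -0.1, -0.7]
width: 0.997
gripper_force: 0.0
```

```bash
cat > mw.py <<'E'
from h import *
a=grab('wrist'); P=pts(a); save(a,'w5.png')
X=np.hypot(*(P[...,:2]-[.4524,-.2483]).transpose(2,0,1))
m=((P[...,2]>.0055)&(P[...,2]<.05)&(X<.1)).astype(np.uint8); m=cv2.morphologyEx(m,cv2.MORPH_OPEN,np.ones((3,3)))
k,l,st,ce=cv2.connectedComponentsWithStats(m); i=1+np.argmax(st[1:,4]); m=(l==i).astype(np.uint8)
c=max(cv2.findContours(m,0,1)[0],key=len)[:,0]
r=rect(ray(a,c[:,0],c[:,1],.010)); print(ce[i].round(1),r,'z',np.median(P[m>0][:,2]),P[m>0][:,2].std())
goal(r[0],r[1],13.5,r[4])
E
python3 mw.py
```

```text
[314.2 115. ] [ 452.6 -248.    65.4   91.7   25.8] z 0.010336625453000552 0.0007551392283607282
row [ 0.0707 -0.0005  0.1876] spin 0.0246 | at [ 485.1 -310.4  201.2] yang 27.2 q7 0.61 t 49.6 F [0.4 0.2 1. ] w 91.6 tilt [-0.001  0.001]
```

View pics/w5.png

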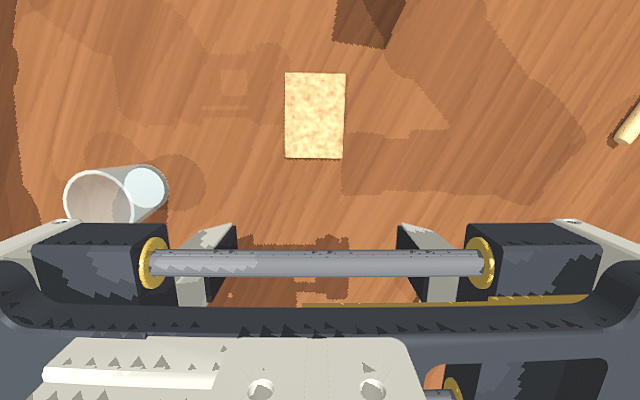

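The cork lies clear at (315,115): 65 x 92 mm, top at 10 mm. Gripping it.

Call:
jog_arm:
  moves:
    - [0.0705, -0.0005, 0.05, 0.02]
    - [0.0705, -0.0005, 0.1, 0.02]
    - [0.0705, -0.0005, 0.14, 0.02]
    - [0.0705, -0.0005, 0.165, 0.02]
    - [0.0705, -0.0005, 0.18, 0.02]
    - [0.0705, -0.0005, 0.187, 0.02]
    - [0.0705, -0.0005, 0.187, 0.02]
    - [0.0705, -0.0005, 0.187, 0.02]
    - [0.0705, -0.0005, 0.187, 0.02]

```text
clock: 50.72
position: [0.4525, -0.2487, 0.0139]
ee_rot: [1.664, 2.663, -0.0]
force: [0.3, -0.3, 0.7]
width: 1.002
gripper_force: 0.0
```

Call:
jog_arm:
  moves:
    - [0, 0, 0, 0]
    - [0, 0, 0, 0]
    - [0, 0, 0, 0]
    - [0, 0, 0, 0]
    - [0, 0, 0, 0]
    - [0, 0, 0, 0]
  hand: 0.05
  newtons: 15

```text
clock: 51.48
position: [0.452, -0.2485, 0.0132]
ee_rot: [-1.665, -2.664, 0.0]
force: [-0.4, 0.5, 0.8]
width: 0.717
gripper_force: 15.0
```

```bash
python3 -c "
from h import *
goal(436,-5.7,290,18.6)"
```

```text
row [ 0.2252  0.092  -0.2768] spin 0.1293 | at [ 452.  -248.5   13.2] yang 26.0 q7 0.3 t 51.5 F [-0.4  0.5  0.8] w 65.8 tilt [-0. -0.]
```

Call:
jog_arm:
  moves:
    - [0, 0, -0.05, 0]
    - [0, 0, -0.11, 0]
    - [0, 0, -0.17, 0]
    - [0, 0, -0.23, 0]
    - [0, 0, -0.277, 0]
    - [0.05, 0.02, -0.277, 0.03]
    - [0.1, 0.04, -0.277, 0.06]
    - [0.15, 0.06, -0.277, 0.09]
    - [0.2, 0.08, -0.277, 0.12]
    - [0.2252, 0.092, -0.277, 0.129]
    - [0.2252, 0.092, -0.277, 0.129]
    - [0.2252, 0.092, -0.277, 0.129]
    - [0.2252, 0.092, -0.277, 0.129]
    - [0.2252, 0.092, -0.277, 0.129]

```text
clock: 53.22
position: [0.436, -0.0065, 0.2901]
ee_rot: [-1.835, -2.55, 0.0]
force: [-0.3, -0.7, -0.1]
width: 0.715
gripper_force: 15.0
```

```bash
python3 -c "
from h import *
goal(436,-5.7,255.5,18.6)"
```

```text
row [0.0008 0.0003 0.0346] spin -0.0013 | at [436.   -6.5 290.1] yang 18.5 q7 0.05 t 53.2 F [-0.3 -0.7 -0.1] w 65.6 tilt [ 0. -0.]
```

Call:
jog_arm:
  moves:
    - [0.0005, 0, 0.015, 0]
    - [0.0005, 0, 0.027, 0]
    - [0.0005, 0, 0.032, 0]
    - [0.0005, 0, 0.034, 0]
    - [0.0005, 0, 0.0348, 0]
    - [0.0005, 0, 0.0352, 0]
    - [0.0005, 0, 0.0352, 0]
    - [0.0005, 0, 0.0352, 0]

```text
clock: 54.22
position: [0.436, -0.0052, 0.2552]
ee_rot: [1.833, 2.551, 0.0]
force: [0.4, 0.2, -0.2]
width: 0.715
gripper_force: 15.0
```

Call:
jog_arm:
  moves:
    - [0, 0, 0, 0]
    - [0, 0, 0, 0]
    - [0, 0, -0.005, 0]
    - [0, 0, -0.05, 0]
    - [-0.035, 0, -0.1, 0]
    - [-0.07, 0, -0.13, 0]
    - [-0.07, 0, -0.13, 0]
    - [-0.07, 0, -0.13, 0]
    - [-0.07, 0, -0.13, 0]
    - [-0.07, 0, -0.13, 0]
  hand: 0.0918

```text
clock: 55.48
position: [0.4578, -0.0708, 0.3846]
ee_rot: [-1.831, -2.552, 0.001]
force: [-0.1, -0.1, -0.2]
width: 1.001
gripper_force: 0.0
```

```bash
cat > mf.py <<'E'
from h import *
for n in ('wrist','scene','side'):
    a=grab(n); P=pts(a); save(a,n+'6.png')
    X=np.hypot(*(P[...,:2]-[.436,-.006]).transpose(2,0,1))
    m=((abs(P[...,2]-.2525)<.006)&(X<.075)).astype(np.uint8); m=cv2.morphologyEx(m,cv2.MORPH_OPEN,np.ones((3,3)))
    if m.sum()<20: print(n,'few');continue
    c=max(cv2.findContours(m,0,1)[0],key=cv2.contourArea)[:,0]
    Q=P[cv2.erode(m,np.ones((5,5)))>0]; d=Q[:,:2]-Q[:,:2].mean(0)
    print(n,rect(ray(a,c[:,0],c[:,1],.2523)),'z',np.median(Q[:,2]),np.linalg.lstsq(np.c_[d,np.ones(len(d))],Q[:,2],rcond=None)[0][:2].round(3))
cv2.imwrite('pics/f.png',np.hstack([cv2.imread('pics/scene6.png')[60:300,130:530],cv2.imread('pics/side6.png')[60:300,180:580]]))
E
python3 mf.py
```

```text
wrist [437.3  -4.5  66.   91.2  18.7] z 0.25237039763903446 [-0.001 -0.001]
scene [440.7  -6.8  72.6  96.9  18.4] z 0.2519505111534861 [0.001 0.001]
side [436.1  -1.1  67.   95.8  18.9] z 0.2516489915849226 [0.    0.001]
```

View pics/f.png

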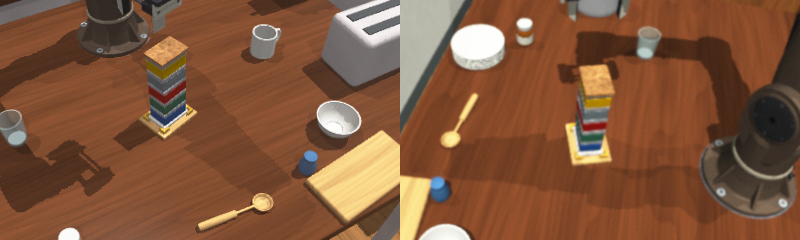

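The picture shows a straight column on the stand (168,90) with the cork level on top at 252 mm. The crockery and spoon are where they were, and the gripper is clear. Handing in.

```bash
python3 -c "
from cell import arm
print(arm.sign_off())"
```

```text
the job is handed in; nothing more can be done
None
```

I handed the job in at about 56 s: the tile is pressed level between the cleats, all five tins are stacked on it (red about 1° askew), the cork mat lies level on top, and nothing else was moved.

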